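Feed a popper blank under the guillotine guard to the length stop

ROBOT

A 6-joint arm with a two-finger parallel gripper is mounted at the origin on the work surface. World frame = base frame: x ahead of the robot, y to its left, z up, the work surface at z = 0. Lengths are in m, angles in rad, forces in N, time in s.
With the tool pointing down it reaches from about 0.4 to 0.825 m from the base axis. Payload 7 kg.
Tool frame: the origin (TCP) lies on the centre line of the jaws, within the pads' length; the fingertips stand 22 mm ahead of it and the grasp point (between the pads) lies 3 mm ahead of it; z points along the fingers, y is the line along which they close (so a half turn about z gives the same grasp; the last joint's range is limited). The gripper opens to 88 mm and grips with 3 to 60 N. Pads are 19 mm wide; open, the fingers measure 130 mm over their backs; the gripper's body (78 mm by 193 mm) begins 47 mm behind the grasp point.
Start: joints at [1.508, 0.359, 0.012, 0, -1.224, -0.288], TCP at [0.232, 0.634, 0.249] pointing down, gripper open.
Joint ranges: [-3.07, 3.07], [-1.43, 2.12], [-1.02, 1.25], [-3.03, 1.67], [-3.05, -0], [-3.03, 3.03]. Speed limits (rad/s): [2.39, 2.39, 3.01, 3.14, 3.14, 3.14].

INTERFACE

Orientations are given as a rotation vector (axis times angle).
In Python, from bench import bot gives the robot as it stands.
- The arm moves only by the tool jog_arm, never from a script. Its argument "increments" is a list of rows, each a list of 3 entries, a list of its own where there are three numbers: the turn, a rotation vector about the tool's x, y, z in rad, then the shift along the tool's x, y, z in m, then the finger opening in m, from 0 to 0.0876. In form: [[[ax, ay, az], [x, y, z], fingers], ...]. A call has 1 to 10 rows; each row shifts and turns the commanded pose from where the row before left it, along the tool's axes as they then stand; what a row does not reach is not made up. A row lasts 1/12 s, in which the tool goes at most 41.7 mm and 7.16 degrees, less where a joint would pass 70% of its speed; a pose out of reach is approached as far as the arm can. A call with a gripper value outside its range is refused whole. The fingers move at their own pace and stop on an object; "grip_force" is the grip in N (left out, the last holds). Time passes only in rows, so rows that do not move let the fingers close. It gives the time, the measured TCP pose, the force, the opening and the grip force at its end, in the units of the state.
- bot.get_state(): the state, without advancing time (a new reading comes with each control period).
- bot.snapshot(name): name is "side" or "top"; returns the picture (400x640x3 uint8, red, green, blue); there is no depth.
- bot.camera_params(name): a dict with "vertical_fov" (degrees; the focal length in pixels is half the picture's height over the tangent of half this angle, whatever the lens; pixels are square), "cx", "cy" (the principal point, pixels), "extrinsics" (4x4, takes a point from world to camera coordinates). Camera axes: x right, y up, looking along -z (the intrinsics and any distortion apply to the point x, -y, -z); pixel columns grow to the right and rows downward; lengths in m; the calibration is good to about 2 mm. A picture is of the moment at which its call begins. camera_params takes no time and is no camera call.
- bot.close_job(): hands the job in; it is judged then, once.
Trained networks look in the newest picture that a camera, given by its name, has taken for a name from the list of things; names that differ only in an ending like _2 or _b are one class to them, and where a whole thing is asked for, a point or a joint stands for the part that bears it (a point fixed in the world has none). Each returns a list of dicts, best first, with "p" (0 to 1); they miss things now and then, are a little off and sometimes report something else, mostly with a low value. They report only what shows in the picture. A call takes as long as a camera call. They do not tell look-alikes from the thing itself.
- bot.spot_in(camera, thing): "bbox" ([left, top, right, bottom] in pixels, round what is visible of it).
- bot.regions_of(camera, thing): "mask" (400x640 bool, what is visible of it) and "bbox" ([left, top, right, bottom] in pixels, round what is visible of it).
- bot.tip_of(camera, thing): "centre" ([column, row] in pixels: a listed point, or the origin of a listed thing).
The state is a dict: "t": time; "qpos": joint angles; "qd": joint speeds; "joint_torque": joint torques, N m; "tool_pos": TCP position; "tcp_rot": TCP orientation; "ft_force": force on the tool from outside, world axes, zero at the start; "torque": the same for the moment, N m; "gripper_width": finger opening in m; "finger_force": force on a finger pad.
Only numpy, scipy, OpenCV 4.12 (cv2) and the standard library are available. Lean on these libraries where they do the work, as an engineer would, in place of code of your own. Each camera call takes 0.05 s, during which the arm holds its last target. There are 200 camera calls.

TASK

Load the bench guillotine for its next chop: take the push stick from its rest and, pushing with the stick alone, feed the wooden blank that lies on the guillotine's bed in between the guides and under the finger guard until it is pressed firmly home against the length stop. Feel for the stop and do not shove it out of its setting, and keep the gripper itself off the blank and the guillotine. Then set the push stick back on edge in its rest, leaving the blank home against the stop and the other things on the bench as they are.

Things in the scene. Friction and masses are not known exactly. Their poses are not given: they have to be found in the camera images.
- guillotine: The grey bench guillotine with bright bed, fixed. x = feed direction (roughly the robot's left), z up, y towards the robot. Origin at bench level under the middle of the guarded opening. Its flat bed lies 30 mm above the bench, is 88 mm wide and runs from x = -270 to +160 mm. Columns, crosshead and lever stand behind the guard (x above 80 mm) and rise to 305 mm.
- guide_entry (a point): On the bed, 125 mm before the guarded opening (guillotine axes), where two low guides (10 mm high) begin. They are about 65 mm apart here, narrow over 35 mm to a parallel channel 33 mm wide (inner faces at y = +-16.5 mm), and run on through the guard to x = +110 mm of the guillotine.
- mouth (a point): Middle of the guarded opening, on the bed (guillotine axes). The clear finger guard starts here as an upright plate and goes on 80 mm along x, 126 mm wide; its lower edge is 22 mm above the bed, its top 110 mm above the bench.
- shoe (a point): Front end of the weighted hold-down shoe inside the guard, 51 mm past the opening, on the bed. The 24 mm wide shoe has a sloped lead-in, hangs 7.5 mm above the bed from 64 to 84 mm past the opening and rides up on the blank: from there the push meets a bump and then a steady drag, which differs each time, from 2 to 16 N.
- stop: The length stop behind the blade: a dark steel bar 84 mm wide across the bed, 18 mm high, brass thumb screw on top. Origin on the bed below the middle of its near face, guillotine axes; the face is set 117 to 145 mm past the opening. Friction-clamped: it holds under 7 N and slips along +x above 8 N; 5 to 6 N on it (at the stick: on top of the drag) seats the blank firmly.
- blank: The beech blank to be fed, a flat bar 108 x 30 x 10 mm (x, y, z), 20 to 30 g, lying flat and a little askew on the bed ahead of the flared guides. Origin in the middle of its underside; its +x points along the feed. Another, equal blank lies on the bench beside the machine and is not to be used.
- blank_front (a point): Middle of the blank's leading end face.
- blank_rear (a point): Middle of the blank's trailing end face, where the stick pushes.
- stick: Plywood push stick, 12 mm thick (y), on edge in its rest, about 70 g. x points to the tip, z up. Origin on the lower edge below the place to grip, near its balance. The grip part (x -75 to +45 mm) is 50 mm high: take it across the thickness at x = 0, about 30 mm above the lower edge. Handle end at x = -99 mm; ahead a slim nose 16.5 mm high.
- stick_notch (a point): The stick's pushing face, at its tip: 150 mm ahead of the stick's origin, 5 mm above the lower edge (stick axes). Above it a lip, 12.5 to 16.5 mm over the lower edge, reaches 8 mm further forward; with the lower edge on or just over the bed it passes over the 10 mm thick blank.
- rest: The wooden rest of the push stick, fixed, 130 x 56 mm, its top 25 mm above the bench, with two pairs of cheeks (x = -64 to -46 and +36 to +54 mm, 18 mm high) that leave a slot 19 mm wide along its x axis. Origin at bench level; the stick stands in it with its origin 25 mm above the rest's origin and the same axes.
- spare_blank: Bystander: spare blank on the bench, 108 x 30 x 10 mm.
- spool: Bystander: black thread spool, 28 mm across, 32 mm high.
- cement: Bystander: small jar of head cement, 38 mm across, 50 mm high.
- stacker: Bystander: brass hair stacker, 32 mm across, 64 mm high.
- popper: Bystander: finished wooden popper body, 25 mm across, 34 mm high.
- bodkin: Bystander: bodkin with a wooden handle, 150 mm long.
Mind the look-alikes: they are no part of the job. Of the things shaped like the rest, the wooden one is meant.

How it is judged:
By the outcome, as a careful person would: the job done as asked, in the order asked, and still so for the second after the job is handed in, with the robot touching nothing.
It also fails if it takes over 72 s, if anything falls off the work surface, if the arm or the gripper's body presses on something with over 40 N, if the wrist force passes 120 N, or if a joint passes its speed limit or range.

## Working session

There is one attempt and no reset: what is moved stays moved. The work goes in short steps, Python scripts to look and compute and a tool call to move; the robot and the scene stay as the last step left them, time stands still between calls to the robot, and variables do not carry over. Pictures are saved under pics/ and viewed, at most 13 in all, crops included, and the job is handed in when it is done.

Besides the shell and the picture viewer there is one more tool, called after "Call:" as name(argument=value, ...), one argument or row to a line, values as JSON. jog_arm: Moves the arm, as the interface text tells. Its arguments: {"type":"object","properties":{"increments":{"type":"array","items":{"type":"array"}},"grip_force":{"type":"number"}},"required":["increments"]}

```bash
mkdir -p pics; ls
cat > h.py <<'E'
import numpy as np, cv2
from bench import bot
from scipy.spatial.transform import Rotation as R
def cam(n):
    p=bot.camera_params(n); f=200/np.tan(np.radians(p["vertical_fov"])/2)
    return p,f,np.array(p["extrinsics"])
def proj(n,X):
    p,f,E=cam(n); c=(E@np.append(X,1))[:3]
    return np.array([p["cx"]+f*c[0]/-c[2], p["cy"]+f*c[1]/c[2]])
def ray(n,uv):
    p,f,E=cam(n); d=np.array([(uv[0]-p["cx"])/f,-(uv[1]-p["cy"])/f,-1]); Rm=E[:3,:3]
    return -Rm.T@E[:3,3], Rm.T@d
def atz(n,uv,z):
    o,d=ray(n,uv); return o+d*(z-o[2])/d[2]
def save(n,name,crop=None,s=1):
    im=bot.snapshot(n)
    if crop: im=im[crop[1]:crop[3],crop[0]:crop[2]]
    if s!=1: im=cv2.resize(im,None,fx=s,fy=s,interpolation=cv2.INTER_CUBIC)
    cv2.imwrite("pics/"+name,im[...,::-1])
E
python3 - <<'E'
from h import *
for n in("top","side"):
    print(n,bot.camera_params(n)); save(n,n+"0.png")
for n in("top","side"):
    for t in("mouth","guide_entry","stop","blank","blank_front","blank_rear","stick","stick_notch","rest","shoe"):
        print(n,t,[(np.round(d["centre"],1).tolist(),round(d["p"],2)) for d in bot.tip_of(n,t)])
print(bot.get_state())
E
```

```text
pics
top {'vertical_fov': 56.44150159745085, 'cx': 321.758212687197, 'cy': 193.96833687394832, 'extrinsics': array([[-0.00120673, -0.99976406,  0.02168776, -0.01240657],
       [ 0.98486367,  0.00257088,  0.17331171, -0.55850917],
       [-0.17332658,  0.02156863,  0.9846282 , -0.8685045 ],
       [ 0.        ,  0.        ,  0.        ,  1.        ]])}
side {'vertical_fov': 51.50978101943925, 'cx': 311.3249831978797, 'cy': 206.84157069718225, 'extrinsics': array([[ 0.99966513, -0.01880132, -0.01778015, -0.52209085],
       [ 0.02579383,  0.77905357,  0.62642654, -0.03458075],
       [ 0.00207405, -0.62667539,  0.77927765, -1.09926113],
       [ 0.        ,  0.        ,  0.        ,  1.        ]])}
top mouth [([222.2, 179.6], 0.55)]
top guide_entry [([271.2, 177.1], 0.7), ([201.7, 180.8], 0.4)]
top stop [([273.8, 178.6], 0.65), ([335.5, 230.8], 0.22)]
top blank [([294.0, 179.5], 0.59)]
top blank_front [([273.0, 178.2], 0.67)]
top blank_rear [([321.7, 180.0], 0.84), ([224.1, 180.9], 0.57)]
top stick [([337.3, 234.0], 0.65)]
top stick_notch [([274.9, 223.5], 0.62), ([165.9, 236.8], 0.58
[... 594 characters left out ...]
[([333.5, 129.5], 0.64)]
{'t': 1.1, 'qpos': array([ 1.50810155e+00,  3.58594860e-01,  1.18969635e-02, -5.62259340e-05,
       -1.22407979e+00, -2.88119469e-01]), 'qd': array([ 0.00016625,  0.00154958, -0.00090024,  0.00040113, -0.00206185,
       -0.00144659]), 'joint_torque': array([ 6.01132087e-04, -5.82399344e+01,  2.93298161e+01,  7.00262502e+00,
        1.24534153e-02, -2.06657347e-05]), 'tool_pos': array([0.23195108, 0.63386829, 0.2485531 ]), 'tcp_rot': array([-3.09336910e+00,  5.48263634e-01,  8.58299197e-05]), 'ft_force': array([-0.28553667,  0.05353046,  0.838219  ]), 'torque': array([-0.0287486 ,  0.01777049,  0.00207507]), 'finger_force': 0.0, 'gripper_width': 0.08787324429566186}
```

View pics/top0.png

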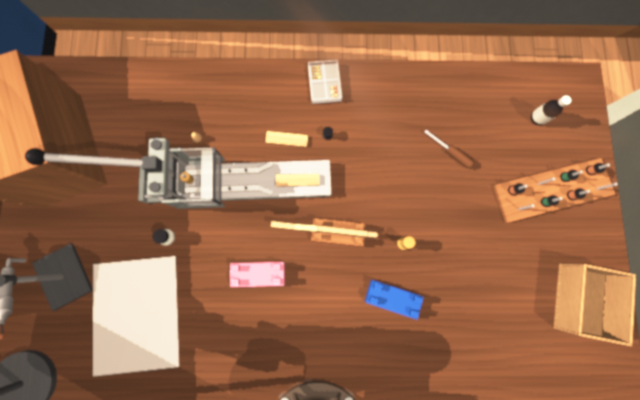

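View pics/side0.png

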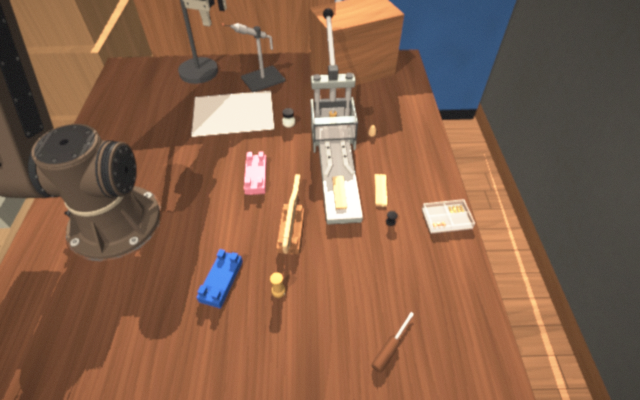

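The pictures show the guillotine in the top view from (140,170) to (331,180), with the blank on its bed at (298,180) and the stick at (323,229). Three things are rest-shaped in the top view: wooden at (338,232), pink at (257,274) and blue at (394,299). The wooden one fits the description and holds the stick. I'll confirm it in one crop and measure.

Run:
```python
from h import *
a=bot.snapshot("top")[140:260,130:390]; b=bot.snapshot("side")[90:260,240:400]
cv2.imwrite("pics/crop1.png",np.vstack([cv2.resize(a,(780,360),interpolation=3)])[...,::-1])
cv2.imwrite("pics/crop2.png",cv2.resize(b,(560,595),interpolation=3)[...,::-1])
zs={"blank":.04,"stick":.075,"rest":.025,"guillotine":.03,"spare_blank":.01}
for n in("top","side"):
    for t,z in zs.items():
        for d in bot.regions_of(n,t)[:3]:
            m=d["mask"].astype(np.uint8); 
            c=max(cv2.findContours(m,0,1)[0],key=cv2.contourArea)
            w=np.array([atz(n,p[0],z)[:2] for p in c],np.float32)
            r=cv2.minAreaRect(w); print(n,t,round(d["p"],2),np.round(d["bbox"]).tolist(),np.round(r[0],4),np.round(r[1],4),round(r[2],2))
# tri
def tri(u,v):
    o1,d1=ray("top",u);o2,d2=ray("side",v)
    s=np.linalg.lstsq(np.stack([d1,-d2],1),o2-o1,rcond=None)[0]
    return (o1+s[0]*d1+o2+s[1]*d2)/2, np.linalg.norm(o1+s[0]*d1-o2-s[1]*d2)
for t in("blank","blank_front","blank_rear","stick","stick_notch","rest","mouth","guide_entry"):
    A=bot.tip_of("top",t);B=bot.tip_of("side",t)
    for x in A[:3]:
        for y in B[:3]:
            p,e=tri(x["centre"],y["centre"]); 
            if e<.015: print(t,np.round(p,4),round(e,4))
```

```text
top blank 0.75 [273.0, 173.0, 321.0, 183.0] [0.5993 0.0497] [0.0333 0.1051] 0.18
top stick 0.84 [272.0, 222.0, 378.0, 236.0] [ 0.4711 -0.0154] [0.2489 0.0148] 83.7
top stick 0.43 [271.0, 172.0, 319.0, 187.0] [0.5891 0.048 ] [0.0319 0.101 ] 0.22
top rest 0.87 [310.0, 219.0, 362.0, 245.0] [ 0.4526 -0.0505] [0.1296 0.0256] 83.69
top rest 0.87 [362.0, 281.0, 421.0, 316.0] [ 0.3063 -0.1832] [0.1333 0.0567] 72.85
top rest 0.85 [231.0, 262.0, 282.0, 284.0] [0.3665 0.1462] [0.1294 0.0547] 89.92
top guillotine 0.76 [26.0, 140.0, 333.0, 208.0] [0.615  0.3507] [0.7745 0.1711] 82.6
top spare_blank 0.71 [268.0, 134.0, 306.0, 147.0] [0.715  0.0808] [0.1083 0.0355] 83.96
top spare_blank 0.2 [193.0, 133.0, 200.0, 142.0] [0.7174 0.3165] [0.0191 0.0214] 0.37
side blank 0.86 [332.0, 177.0, 347.0, 208.0] [0.5975 0.0462] [0.0351 0.1171] 2.1
side stick 0.75 [282.0, 171.0, 302.0, 251.0] [ 0.4739 -0.0417] [0.2427 0.0187] 83.41
side stick 0.35 [313.0, 7.0, 364.0, 227.0] [0.6025 0.448 ] [1.0712 0.143 ] 88.95
side rest 0.87 [246.0, 152.0, 266.0, 198.0] [0.3688 0.1381] [0.0603 0.1645] 1.59
side rest 0.77 [197.0, 250.0, 242.0, 307.0] [ 0.3087 -0.1928] [0.1426 0.0678] 73.05
side rest 0.64 [277.0, 203.0, 307.0, 257.0] [ 0.4868 -0.0606] [0.1498 0.0269] 82.25
side guillotine 0.87 [311.0, 8.0, 362.0, 224.0] [0.6056 0.513 ] [1.1289 0.1484] 88.95
side spare_blank 0.83 [376.0, 172.0, 387.0, 206.0] [0.7136 0.0754] [0.1142 0.0299] 83.44
blank [0.591  0.0613 0.0756] 0.0075
blank [ 0.6023  0.0652 -0.0046] 0.0042
blank_front [0.5983 0.1146 0.0153] 0.006
blank_rear [ 0.6014 -0.0023  0.028 ] 0.0047
stick_notch [0.4871 0.0979 0.0267] 0.0028
rest [ 0.2994 -0.175  -0.0111] 0.0061
rest [ 0.468  -0.0437 -0.0056] 0.0003
rest [ 0.3656  0.1514 -0.0078] 0.0102
mouth [0.5979 0.2448 0.0163] 0.0145
guide_entry [0.6061 0.1159 0.0329] 0.0043
```

View pics/crop1.png

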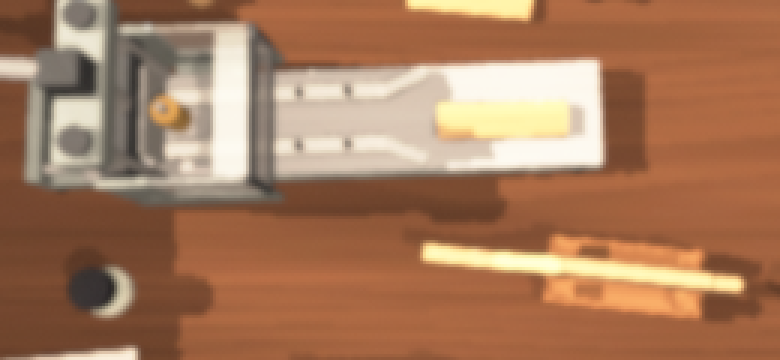

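View pics/crop2.png

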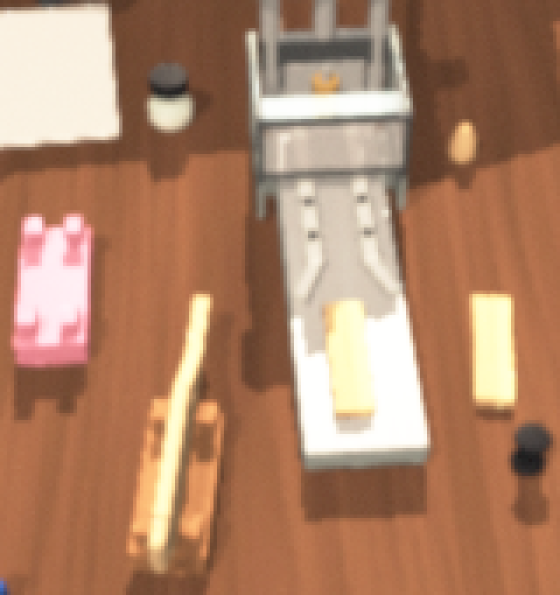

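The crops confirm it: the wooden rest at top (338,232) carries the stick, with the tip at (271,224) and the handle end at (378,235). The bed's right end runs from (330,160) to (331,195), and the blank is at (298,180). Next I work out the frames from these points.

```bash
cat > scene.py <<'E'
from h import *
from scipy.optimize import least_squares
def P(fr,p):
    x,y,th=fr; c,s=np.cos(th),np.sin(th); return np.array([x+c*p[0]-s*p[1],y+s*p[0]+c*p[1],p[2]])
def subcorners(): pass
E
python3 - <<'E'
from scene import *
t=lambda u,v:("top",(130+u/3,140+v/3)); s=lambda u,v:("side",(240+u/3.5,90+v/3.5))
# guillotine x ~ +world y (yaw~90deg); its y towards robot
H=.03
def line_res(fr,obs):
    r=[]
    for (n,uv),kind,val,z in obs:
        w=atz(n,uv,z); x,y,th=fr[:3]; d=w[:2]-[x,y]
        c,sn=np.cos(th),np.sin(th); l=np.array([c*d[0]+sn*d[1],-sn*d[0]+c*d[1]])
        r.append(((l[0] if kind=="x" else l[1])-val)*1000)
    return np.array(r)
# yaw: x axis=(c,s)~(0,1); y axis=(-s,c)=(-1,0) towards robot OK
obs=[(t(600,60),"x",-.27,H),(t(604,165),"x",-.27,H),(t(300,69),"y",-.044,H),(t(598,60),"y",-.044,H),(t(604,164),"y",.044,H),(t(300,178),"y",.044,H),
 (s(304,453),"x",-.27,H),(s(428,446),"x",-.27,H),(s(304,450),"y",.044,H),(s(280,190),"y",.044,H),(s(427,446),"y",-.044,H),(s(401,200),"y",-.044,H),
 (t(435,73),"x",-.125,.04),(t(428,162),"x",-.125,.04),(t(270,90),"y",-.0165,.04)]
g=least_squares(line_res,[.6,.24,1.57],args=(obs,),loss="soft_l1").x
print("guil",np.round(g,4),np.round(line_res(g,obs),1))
for n in("top","side"):
    print(n,[np.round(proj(n,P(g,p)),1).tolist() for p in [(-.27,-.044,.03),(-.27,.044,.03),(0,-.063,.11),(0,.063,.11),(-.125,.0,.03)]])
# stick
h=atz("top",t(744,285)[1],.075); tip=atz("top",t(422,252)[1],.0415)
hs=atz("side",s(158,568)[1],.075); ts=atz("side",s(203,296)[1],.0415)
for a,b in((h,tip),(hs,ts)):
    d=b-a; L=np.hypot(d[0],d[1]); o=a+d*99/257
    print("stick",np.round(a,4),np.round(b,4),"L",round(L,4),"org",np.round(o[:2],4),"yaw",round(np.degrees(np.arctan2(d[1],d[0])),2))
# rest outer corners top z=.025 (top view): left-top (553,236), right-top (703,252), right-bot (700,318), left-bot(543,301)
c=np.array([atz("top",t(*q)[1],.025)[:2] for q in((553,236),(703,252),(700,318),(543,301))]); print("rest",np.round(c,4).tolist(),np.round(c.mean(0),4),cv2.minAreaRect(c.astype(np.float32)))
# blank top face corners
c=np.array([atz("top",t(*q)[1],.04)[:2] for q in((436,102),(568,101),(569,136),(436,139))]); print("blank",np.round(c,4).tolist(),c.mean(0))
print("blank side",[np.round(atz("side",s(*q)[1],z)[:2],4).tolist() for q,z in(((329,300),.04),((364,299),.04),((373,412),.03),((337,412),.03))])
E
```

```text
guil [0.5977 0.2336 1.6   ] [  1.4   1.2   1.2  -0.5   1.5   6.6  -1.7  -0.8   0.1   0.6  -1.1 -11.6
  -4.3   2.1  -6.2]
top [[330.6, 160.2], [331.8, 194.1], [216.3, 146.0], [215.2, 199.3], [273.8, 178.4]]
side [[361.5, 217.2], [326.9, 218.9], [358.5, 122.9], [313.5, 125.0], [339.1, 176.2]]
stick [ 0.4562 -0.1437  0.075 ] [0.4851 0.1126 0.0415] L 0.2579 org [ 0.4674 -0.045 ] yaw 83.58
stick [ 0.4613 -0.1631  0.075 ] [0.4886 0.1081 0.0415] L 0.2726 org [ 0.4718 -0.0586] yaw 84.25
rest [[0.5001, 0.0061], [0.4868, -0.1188], [0.4324, -0.1152], [0.4463, 0.0142]] [ 0.4664 -0.0534] ((0.46646085381507874, -0.05342383682727814), (0.1301283836364746, 0.05452977120876312), 83.8530502319336)
blank [[0.6105, 0.1039], [0.6118, -0.0062], [0.582, -0.007], [0.5791, 0.1033]] [0.59583942 0.04850463]
blank side [[0.5868, 0.1018], [0.614, 0.1019], [0.614, -0.003], [0.5874, -0.0021]]
```

Call:
jog_arm(
  increments=[
    [[0,0,0.121],[0,0,0],0.0876],
    [[0,0,0.121],[0,0,0],0.0876],
    [[0,0,0.121],[0,0,0],0.0876],
    [[0,0,0.121],[0,0,0],0.0876],
    [[0,0,0.121],[0,0,0],0.0876],
    [[0,0,0.121],[0,0,0],0.0876],
    [[0,0,0.121],[0,0,0],0.0876],
    [[0,0,0.121],[0,0,0],0.0876],
    [[0,0,0.121],[0,0,0],0.0876],
    [[0,0,0.121],[0,0,0],0.0876],
  ],
)

```text
t: 3.33
tool_pos: [0.232, 0.6338, 0.2485]
tcp_rot: [2.226, -2.217, 0.0]
ft_force: [0.1, -0.7, 0.6]
gripper_width: 0.0878
finger_force: 0.0
```

Call:
jog_arm(
  increments=[
    [[0,0,0.121],[0,0,0],0.0876],
    [[0,0,0],[0.035,-0.0205,0],0.0876],
    [[0,0,0],[0.035,-0.0205,0],0.0876],
    [[0,0,0],[0.035,-0.0205,0],0.0876],
    [[0,0,0],[0.035,-0.0205,0],0.0876],
    [[0,0,0],[0.035,-0.0205,0],0.0876],
    [[0,0,0],[0.035,-0.0205,0],0.0876],
    [[0,0,0],[0.035,-0.0205,0],0.0876],
    [[0,0,0],[0.035,-0.0205,0],0.0876],
    [[0,0,0],[0.035,-0.0205,0],0.0876],
  ],
)

```text
t: 4.17
tool_pos: [0.3808, 0.2985, 0.249]
tcp_rot: [-2.095, 2.34, 0.0]
ft_force: [0.6, 0.6, -0.4]
gripper_width: 0.0874
finger_force: 0.0
```

Call:
jog_arm(
  increments=[
    [[0,0,0],[0.0373,-0.0139,0],0.0876],
    [[0,0,0],[0.0373,-0.0139,0],0.0876],
    [[0,0,0],[0.0373,-0.0139,0],0.0876],
    [[0,0,0],[0.0373,-0.0139,0],0.0876],
    [[0,0,0],[0.0373,-0.0139,0],0.0876],
    [[0,0,0],[0.0373,-0.0139,0],0.0876],
    [[0,0,0],[0.0373,-0.0139,0],0.0876],
    [[0,0,0],[0.0373,-0.0139,0],0.0876],
    [[0,0,0],[0.0373,-0.0139,0],0.0876],
    [[0,0,0],[0,0,0],0.0876],
  ],
)

```text
t: 5.0
tool_pos: [0.4681, -0.0525, 0.2486]
tcp_rot: [2.088, -2.346, 0.001]
ft_force: [0.2, 1.1, 0.2]
gripper_width: 0.0875
finger_force: 0.0
```

Call:
jog_arm(
  increments=[
    [[0,0,0],[-0.004,0,0.036],0.0876],
    [[0,0,0],[0,0,0.04],0.0876],
    [[0,0,0],[0,0,0.04],0.0876],
    [[0,0,0],[0,0,0.03],0.0876],
    [[0,0,0],[0,0,0.02],0.0876],
    [[0,0,0],[0,0,0.01],0.0876],
    [[0,0,0],[0,0,0.0096],0.06],
    [[0,0,0],[0,0,0],0.04],
    [[0,0,0],[0,0,0],0.03],
    [[0,0,0],[0,0,0],0.024],
  ],
  grip_force=20,
)

```text
t: 5.83
tool_pos: [0.4686, -0.043, 0.0636]
tcp_rot: [-2.095, 2.34, -0.001]
ft_force: [-0.5, -1.6, 0.8]
gripper_width: 0.0664
finger_force: 0.0
```

Call:
jog_arm(
  increments=[
    [[0,0,0],[0,0,0],0.018],
    [[0,0,0],[0,0,0],0.012],
    [[0,0,0],[0,0,0],0.006],
    [[0,0,0],[0,0,0],0.006],
    [[0,0,0],[0,0,0],0.004],
    [[0,0,0],[0,0,0],0.004],
  ],
  grip_force=50,
)

```text
t: 6.33
tool_pos: [0.4681, -0.0431, 0.0631]
tcp_rot: [-2.095, 2.341, -0.0]
ft_force: [0.5, -0.1, 0.5]
gripper_width: 0.0264
finger_force: 0.0
```

Call:
jog_arm(
  increments=[
    [[0,0,0],[0,0,0],0.0],
    [[0,0,0],[0,0,0],0.0],
    [[0,0,0],[0,0,0],0.0],
    [[0,0,0],[0,0,0],0.0],
    [[0,0,0],[0,0,0],0.0],
    [[0,0,0],[0,0,0],0.0],
  ],
  grip_force=50,
)

```text
t: 6.83
tool_pos: [0.4681, -0.0432, 0.063]
tcp_rot: [-2.095, 2.341, -0.0]
ft_force: [1.3, -0.3, 0.2]
gripper_width: 0.0119
finger_force: 50.0
```

Call:
jog_arm(
  increments=[
    [[0,0,0],[0,0,-0.005],0.0],
    [[0,0,0],[0,0,-0.015],0.0],
    [[0,0,0],[0,0,-0.025],0.0],
    [[0,0,0],[0,0,-0.025],0.0],
    [[0,0,0],[0,0,-0.01],0.0],
    [[0,0,0],[0,0,0],0.0],
  ],
)

```text
t: 7.33
tool_pos: [0.4695, -0.0428, 0.1459]
tcp_rot: [-2.092, 2.338, -0.004]
ft_force: [0.1, 0.3, -0.9]
gripper_width: 0.0118
finger_force: 50.0
```

Run:
```python
from h import *
s=bot.get_state(); print(s["tool_pos"],s["tcp_rot"],s["gripper_width"],s["finger_force"])
a=bot.snapshot("top")[140:260,200:400]; b=bot.snapshot("side")[120:280,240:400]
cv2.imwrite("pics/g1.png",np.hstack([cv2.resize(a,(400,240),interpolation=3),cv2.resize(b,(400,400),interpolation=3)[:240+0]])[...,::-1]) if 0 else cv2.imwrite("pics/g1.png",np.vstack([cv2.resize(a,(400,240),interpolation=3),cv2.resize(b[:,:],(400,360))])[...,::-1])
for n in("top","side"):
  for t in("stick","stick_notch"): print(n,t,[(np.round(d["centre"],1).tolist(),round(d["p"],2)) for d in bot.tip_of(n,t)])
```

```text
[ 0.46952516 -0.04283383  0.14588247] [-2.09236589  2.33757487 -0.00376001] 0.011815092790209298 49.996676445007324
top stick []
top stick_notch []
side stick [([289.4, 202.4], 0.61)]
side stick_notch [([277.1, 288.8], 0.31)]
```

View pics/g1.png

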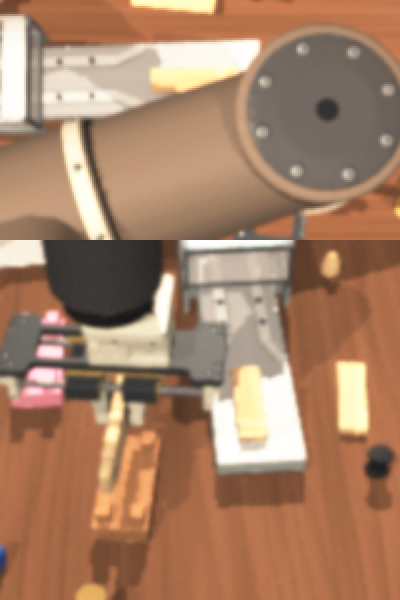

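The stick is held: the gap reads 11.8 mm, and it hangs level in the side view. The next move is to line up behind the blank.

Call:
jog_arm(
  increments=[
    [[0,0,-0.07],[0,0,0],0.0],
    [[0,0,-0.07],[0,0,0],0.0],
    [[0,0,0],[0.0287,-0.026,0],0.0],
    [[0,0,0],[0.0287,-0.026,0],0.0],
    [[0,0,0],[0.0287,-0.026,0],0.0],
    [[0,0,0],[0.0287,-0.026,0],0.0],
    [[0,0,0],[0.0287,-0.026,0.01],0.0],
    [[0,0,0],[0,0,0.025],0.0],
    [[0,0,0],[0,0,0.025],0.0],
    [[0,0,0],[0,0,0.01],0.0],
  ],
)

```text
t: 8.47
tool_pos: [0.5996, -0.1833, 0.068]
tcp_rot: [2.248, -2.188, -0.009]
ft_force: [-0.5, 0.4, -1.0]
gripper_width: 0.0116
finger_force: 50.0
```

Call:
jog_arm(
  increments=[
    [[0,0,0],[0,0,0],0.0],
    [[0,0,0],[0,0,0],0.0],
  ],
)

```text
t: 8.63
tool_pos: [0.6018, -0.1827, 0.0726]
tcp_rot: [2.253, -2.187, -0.002]
ft_force: [0.9, -0.7, 1.3]
gripper_width: 0.012
finger_force: 50.0
```

Run:
```python
from h import *
s=bot.get_state(); print(s["tool_pos"],s["tcp_rot"],s["ft_force"])
T=s["tool_pos"]; Rm=R.from_rotvec(s["tcp_rot"]).as_matrix()
for k in(.146,): 
    n=T-Rm[:,0]*k; n[2]=T[2]-.038+.0165; print("notch",n,proj("side",n),proj("top",n))
a=bot.snapshot("top")[130:230,220:420]; b=bot.snapshot("side")[140:290,280:400]
cv2.imwrite("pics/g2.png",np.vstack([cv2.resize(a,(480,240),interpolation=3),np.pad(cv2.resize(b,(288,360),interpolation=3),((0,0),(0,192),(0,0)))])[...,::-1])
```

```text
[ 0.6018217  -0.18274811  0.07257368] [ 2.25304142e+00 -2.18715092e+00 -1.58232543e-03] [ 0.90991605 -0.73280399  1.30995711]
notch [ 0.59748946 -0.03681241  0.05107368] [341.35362281 213.1907595 ] [331.76968428 178.33801591]
```

View pics/g2.png

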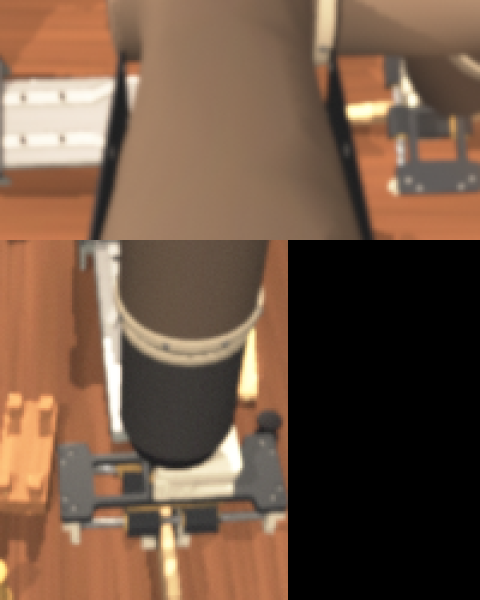

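Call:
jog_arm(
  increments=[
    [[0,0,0],[-0.002,0,0.003],0.0],
    [[0,0,0],[-0.006,0,0],0.0],
    [[0,0,0],[-0.006,0,0],0.0],
    [[0,0,0],[-0.006,0,0],0.0],
    [[0,0,0],[-0.006,0,0],0.0],
    [[0,0,0],[-0.006,0,0],0.0],
    [[0,0,0],[-0.006,0,0],0.0],
    [[0,0,0],[-0.006,0,0],0.0],
    [[0,0,0],[-0.006,0,0],0.0],
    [[0,0,0],[-0.006,0,0],0.0],
  ],
)

```text
t: 9.57
tool_pos: [0.6005, -0.1262, 0.07]
tcp_rot: [2.253, -2.189, -0.0]
ft_force: [-0.4, -1.2, -0.1]
gripper_width: 0.0119
finger_force: 50.0
```

Call:
jog_arm(
  increments=[
    [[0,0,0],[-0.006,0,0],0.0],
    [[0,0,0],[-0.006,0,0],0.0],
    [[0,0,0],[-0.006,-0.0004,0],0.0],
    [[0,0,0],[-0.006,-0.0004,0],0.0],
    [[0,0,0],[-0.006,-0.0004,0],0.0],
    [[0,0,0],[-0.006,-0.0004,0],0.0],
    [[0,0,0],[-0.006,-0.0004,0],0.0],
    [[0,0,0],[-0.006,-0.0004,0],0.0],
    [[0,0,0],[-0.006,-0.0004,0],0.0],
    [[0,0,0],[-0.006,-0.0004,0],0.0],
  ],
)

```text
t: 10.4
tool_pos: [0.602, -0.0661, 0.0699]
tcp_rot: [2.253, -2.189, -0.0]
ft_force: [-0.8, -0.1, -1.4]
gripper_width: 0.0117
finger_force: 50.0
```

Run:
```python
from h import *
s=bot.get_state(); print(s["tool_pos"],s["tcp_rot"],s["ft_force"],s["torque"])
a=bot.snapshot("top")[130:230,180:380]; b=bot.snapshot("side")[90:240,280:400]
cv2.imwrite("pics/g3.png",np.hstack([cv2.resize(a,(500,250),interpolation=3),cv2.resize(b,(200,250),interpolation=3)])[...,::-1])
```

```text
[ 0.60197986 -0.06614336  0.06993453] [ 2.25340466e+00 -2.18896511e+00 -7.96721313e-05] [-0.84302332 -0.10925477 -1.44489422] [ 0.03959459 -0.02131252  0.0713098 ]
```

View pics/g3.png

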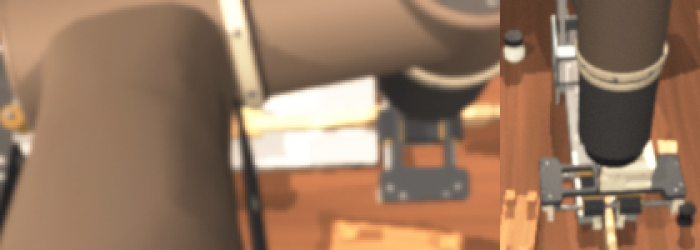

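Call:
jog_arm(
  increments=[
    [[0,0,0],[-0.006,-0.0004,0],0.0],
    [[0,0,0],[-0.006,-0.0004,0],0.0],
    [[0,0,0],[-0.006,-0.0004,0],0.0],
    [[0,0,0],[-0.006,-0.0004,0],0.0],
    [[0,0,0],[-0.006,-0.0004,0],0.0],
    [[0,0,0],[-0.006,-0.0004,0],0.0],
    [[0,0,0],[-0.006,-0.0004,0],0.0],
    [[0,0,0],[-0.006,-0.0004,0],0.0],
    [[0,0,0],[-0.006,-0.0004,0],0.0],
    [[0,0,0],[-0.006,-0.0004,0],0.0],
  ],
)

```text
t: 11.33
tool_pos: [0.6042, -0.006, 0.07]
tcp_rot: [2.253, -2.189, -0.0]
ft_force: [0.1, -0.1, 0.1]
gripper_width: 0.0116
finger_force: 50.0
```

Call:
jog_arm(
  increments=[
    [[0,0,0],[-0.003,0,0],0.0],
    [[0,0,0],[-0.003,0,0],0.0],
    [[0,0,0],[-0.003,0,0],0.0],
    [[0,0,0],[-0.003,0,0],0.0],
    [[0,0,0],[-0.003,0,0],0.0],
    [[0,0,0],[-0.003,0,0],0.0],
    [[0,0,0],[-0.003,0,0],0.0],
    [[0,0,0],[-0.003,0,0],0.0],
  ],
)

```text
t: 12.0
tool_pos: [0.6035, 0.0175, 0.0699]
tcp_rot: [2.253, -2.189, -0.0]
ft_force: [-0.9, -0.4, -0.8]
gripper_width: 0.0119
finger_force: 50.0
```

```bash
cat >> h.py <<'E'
def favg(n=8):
    f=[];p=[]
    for _ in range(n):
        bot.snapshot("side"); s=bot.get_state(); f.append(s["ft_force"]);p.append(s["tool_pos"])
    f=np.array(f); print("t",s["t"],"F",np.round(f.mean(0),2),"sd",np.round(f.std(0),2),"pos",np.round(np.mean(p,0),4),"rot",np.round(s["tcp_rot"],4),"tq",np.round(s["torque"],2),"w",round(s["gripper_width"],4))
E
python3 - <<'E'
from h import *
a=bot.snapshot("top")[130:230,150:350]; b=bot.snapshot("side")[60:210,280:400]
favg()
cv2.imwrite("pics/g4.png",np.hstack([cv2.resize(a,(500,250),interpolation=3),cv2.resize(b,(200,250),interpolation=3)])[...,::-1])
E
```

```text
t 12.5 F [ 0.02  0.09 -0.86] sd [0.62 0.47 0.73] pos [0.6035 0.0173 0.07  ] rot [ 2.2532 -2.1892 -0.    ] tq [ 0.05 -0.05  0.06] w 0.0118
```

View pics/g4.png

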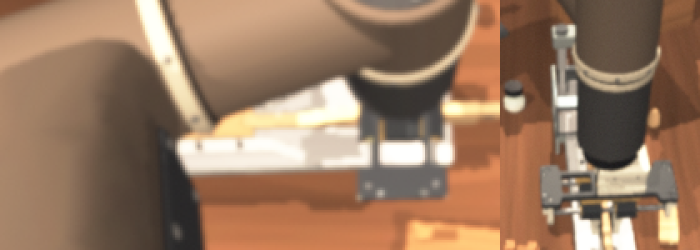

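Call:
jog_arm(
  increments=[
    [[0,0,0],[-0.002,0,0],0.0],
    [[0,0,0],[-0.002,0,0],0.0],
    [[0,0,0],[-0.002,0,0],0.0],
    [[0,0,0],[-0.002,0,0],0.0],
    [[0,0,0],[-0.002,0,0],0.0],
    [[0,0,0],[-0.002,0,0],0.0],
    [[0,0,0],[-0.002,0,0],0.0],
    [[0,0,0],[-0.002,0,0],0.0],
    [[0,0,0],[-0.002,0,0],0.0],
  ],
)

```text
t: 13.25
tool_pos: [0.603, 0.0355, 0.07]
tcp_rot: [2.254, -2.189, 0.0]
ft_force: [0.1, -0.1, -0.7]
gripper_width: 0.0114
finger_force: 50.0
```

Call:
jog_arm(
  increments=[
    [[0,0,0],[-0.002,0,0],0.0],
    [[0,0,0],[-0.002,0,0],0.0],
    [[0,0,0],[-0.002,0,0],0.0],
    [[0,0,0],[-0.002,0,0],0.0],
  ],
)

```text
t: 13.58
tool_pos: [0.6026, 0.0429, 0.07]
tcp_rot: [2.253, -2.188, 0.0]
ft_force: [-0.2, -4.4, -0.2]
gripper_width: 0.0118
finger_force: 50.0
```

Call:
jog_arm(
  increments=[
    [[0,0,0],[-0.002,0,0],0.0],
    [[0,0,0],[-0.002,0,0],0.0],
    [[0,0,0],[-0.002,0,0],0.0],
    [[0,0,0],[-0.002,0,0],0.0],
  ],
)

```text
t: 13.92
tool_pos: [0.6024, 0.0514, 0.0699]
tcp_rot: [2.253, -2.189, -0.0]
ft_force: [-0.5, -2.6, -0.3]
gripper_width: 0.0118
finger_force: 50.0
```

```bash
python3 -c "
from h import *
favg(6)"
```

```text
t 14.2167 F [-0.05 -0.99 -0.59] sd [0.42 0.84 0.36] pos [0.6026 0.0517 0.0699] rot [-2.2531e+00  2.1885e+00  1.0000e-04] tq [ 0.06 -0.04 -0.01] w 0.012
```

Call:
jog_arm(
  increments=[
    [[0,0,0],[-0.002,0,0],0.0],
    [[0,0,0],[-0.002,0,0],0.0],
    [[0,0,0],[-0.002,0,0],0.0],
    [[0,0,0],[-0.002,0,0],0.0],
    [[0,0,0],[-0.002,0,0],0.0],
    [[0,0,0],[-0.002,0,0],0.0],
    [[0,0,0],[-0.002,0,0],0.0],
    [[0,0,0],[-0.002,0,0],0.0],
  ],
)

```text
t: 14.88
tool_pos: [0.6021, 0.0675, 0.07]
tcp_rot: [2.253, -2.189, 0.0]
ft_force: [0.3, -3.6, -0.1]
gripper_width: 0.0121
finger_force: 50.0
```

Call:
jog_arm(
  increments=[
    [[0,0,0],[-0.001,0,0],0.0],
    [[0,0,0],[-0.001,0,0],0.0],
    [[0,0,0],[-0.001,0,0],0.0],
    [[0,0,0],[-0.001,0,0],0.0],
  ],
)

```text
t: 15.22
tool_pos: [0.602, 0.0713, 0.07]
tcp_rot: [2.253, -2.189, -0.0]
ft_force: [0.4, -3.7, 0.5]
gripper_width: 0.0116
finger_force: 50.0
```

Run:
```python
from h import *
favg(5)
u=(130+165/3,140+110/3); v=(240+325/3.5,90+82/3.5)
o1,d1=ray("top",u);o2,d2=ray("side",v)
s=np.linalg.lstsq(np.stack([d1,-d2],1),o2-o1,rcond=None)[0]
a,b=o1+s[0]*d1,o2+s[1]*d2; print(a,b)
for z in(.055,.06,.065,.07): print(z,atz("top",u,z),atz("side",v,z))
```

```text
t 15.4667 F [-0.01 -1.39 -0.14] sd [0.53 0.5  0.54] pos [0.602  0.0715 0.0699] rot [-2.2533e+00  2.1888e+00  2.0000e-04] tq [-0.41  0.06  0.04] w 0.0114
[0.59308187 0.31240763 0.08392583] [0.59346038 0.31246457 0.08403019]
0.055 [0.59953057 0.32255633 0.055     ] [0.59598894 0.34886312 0.055     ]
0.06 [0.59841587 0.32080206 0.06      ] [0.59555343 0.34259404 0.06      ]
0.065 [0.59730118 0.3190478  0.065     ] [0.59511793 0.33632495 0.065     ]
0.07 [0.59618648 0.31729354 0.07      ] [0.59468242 0.33005586 0.07      ]
```

Call:
jog_arm(
  increments=[
    [[0,0,0],[-0.001,0,0],0.0],
    [[0,0,0],[-0.001,0,0],0.0],
    [[0,0,0],[-0.001,0,0],0.0],
    [[0,0,0],[-0.001,0,0],0.0],
    [[0,0,0],[-0.001,0,0],0.0],
    [[0,0,0],[-0.001,0,0],0.0],
    [[0,0,0],[-0.001,0,0],0.0],
    [[0,0,0],[-0.001,0,0],0.0],
    [[0,0,0],[-0.001,0,0],0.0],
    [[0,0,0],[-0.001,0,0],0.0],
  ],
)

```text
t: 16.3
tool_pos: [0.6016, 0.0814, 0.07]
tcp_rot: [2.253, -2.189, -0.0]
ft_force: [-0.7, -2.4, 0.6]
gripper_width: 0.0118
finger_force: 50.0
```

Call:
jog_arm(
  increments=[
    [[0,0,0],[-0.001,0,0],0.0],
    [[0,0,0],[-0.001,0,0],0.0],
    [[0,0,0],[-0.001,0,0],0.0],
    [[0,0,0],[-0.001,0,0],0.0],
    [[0,0,0],[-0.001,0,0],0.0],
  ],
)

```text
t: 16.72
tool_pos: [0.6015, 0.0864, 0.0699]
tcp_rot: [2.253, -2.189, -0.0]
ft_force: [-0.3, -3.5, 0.3]
gripper_width: 0.0116
finger_force: 50.0
```

Call:
jog_arm(
  increments=[
    [[0,0,0],[-0.0005,0,0],0.0],
    [[0,0,0],[-0.0005,0,0],0.0],
  ],
)

```text
t: 16.88
tool_pos: [0.6015, 0.0873, 0.07]
tcp_rot: [2.253, -2.189, -0.0]
ft_force: [-0.7, -4.0, 0.7]
gripper_width: 0.0115
finger_force: 50.0
```

Call:
jog_arm(
  increments=[
    [[0,0,0],[0.0003,0,0],0.0],
  ],
)

```text
t: 16.97
tool_pos: [0.6016, 0.0873, 0.0699]
tcp_rot: [-2.253, 2.189, 0.0]
ft_force: [0.2, -0.6, -0.5]
gripper_width: 0.0117
finger_force: 50.0
```

Call:
jog_arm(
  increments=[
    [[0,0,0],[-0.0003,0,0],0.0],
  ],
)

```text
t: 17.05
tool_pos: [0.6016, 0.0874, 0.0699]
tcp_rot: [-2.253, 2.189, 0.0]
ft_force: [0.4, -3.2, -0.3]
gripper_width: 0.0115
finger_force: 50.0
```

Call:
jog_arm(
  increments=[
    [[0,0,0],[-0.0005,0,0],0.0],
  ],
)

```text
t: 17.13
tool_pos: [0.6015, 0.0877, 0.0699]
tcp_rot: [-2.253, 2.189, -0.0]
ft_force: [0.6, -2.9, -0.2]
gripper_width: 0.0117
finger_force: 50.0
```

Call:
jog_arm(
  increments=[
    [[0,0,0],[-0.0005,0,0],0.0],
  ],
)

```text
t: 17.22
tool_pos: [0.6015, 0.0882, 0.07]
tcp_rot: [2.253, -2.189, 0.0]
ft_force: [0.0, -2.7, -0.2]
gripper_width: 0.0115
finger_force: 50.0
```

Backing off shows a stiffness of about 11 N/mm and a drag of about 3.3 N. To search for the stop safely I lower the grip, so the stick slips in the pads before the stop could. I will press firmly once I have contact.

Call:
jog_arm(
  increments=[
    [[0,0,0],[0,0,0],0.0],
    [[0,0,0],[0,0,0],0.0],
    [[0,0,0],[-0.0005,0,0],0.0],
    [[0,0,0],[-0.0005,0,0],0.0],
    [[0,0,0],[-0.0005,0,0],0.0],
    [[0,0,0],[-0.0005,0,0],0.0],
  ],
  grip_force=4.5,
)

```text
t: 17.72
tool_pos: [0.6014, 0.0903, 0.07]
tcp_rot: [2.253, -2.189, -0.0]
ft_force: [0.3, -2.6, -0.7]
gripper_width: 0.012
finger_force: 4.5
```

Call:
jog_arm(
  increments=[
    [[0,0,0],[-0.0005,0,0],0.0],
    [[0,0,0],[-0.0005,0,0],0.0],
    [[0,0,0],[-0.0005,0,0],0.0],
    [[0,0,0],[-0.0005,0,0],0.0],
  ],
)

```text
t: 18.05
tool_pos: [0.6013, 0.0923, 0.07]
tcp_rot: [2.253, -2.189, -0.0]
ft_force: [-0.3, -2.5, -0.4]
gripper_width: 0.012
finger_force: 4.5
```

Call:
jog_arm(
  increments=[
    [[0,0,0],[-0.0005,0,0],0.0],
    [[0,0,0],[-0.0005,0,0],0.0],
    [[0,0,0],[-0.0005,0,0],0.0],
    [[0,0,0],[-0.0005,0,0],0.0],
  ],
)

```text
t: 18.38
tool_pos: [0.6013, 0.0943, 0.0699]
tcp_rot: [2.253, -2.189, -0.0]
ft_force: [-0.1, -2.8, 0.8]
gripper_width: 0.0119
finger_force: 4.5
```

Run:
```python
from h import *
favg(4)
print(bot.get_state()["finger_force"])
print([(np.round(d["bbox"]).tolist(),round(d["p"],2)) for d in bot.spot_in("side","stick")])
a=bot.snapshot("top")[130:230,150:350]; b=bot.snapshot("side")[60:210,280:400]
cv2.imwrite("pics/g5.png",np.hstack([cv2.resize(a,(500,250),interpolation=3),cv2.resize(b,(200,250),interpolation=3)])[...,::-1])
```

```text
t 18.5833 F [ 0.32 -2.12 -0.58] sd [0.29 0.37 0.47] pos [0.6013 0.0944 0.07  ] rot [-2.2534e+00  2.1888e+00  1.0000e-04] tq [-0.63 -0.06 -0.02] w 0.012
4.500403627753258
[([336.0, 158.0, 349.0, 204.0], 0.47)]
```

Run:
```python
from h import *
im=bot.snapshot("top"); s=bot.get_state(); T=s["tool_pos"]
h=T-np.array([-.029,.9996,0])*.1013; h[2]=.082; u=proj("top",h); print("pred handle end px",u)
hsv=cv2.cvtColor(im,cv2.COLOR_RGB2HSV)
r=int(round(u[1]))
for k in range(r-3,r+4): print(k,[tuple(int(x) for x in im[k,c]) for c in range(int(u[0])-4,int(u[0])+5)])
```

```text
pred handle end px [319.88965744 172.76348143]
170 [(248, 235, 218), (247, 235, 217), (247, 235, 217), (246, 234, 218), (246, 235, 220), (246, 236, 223), (246, 237, 224), (247, 237, 224), (247, 237, 224)]
171 [(249, 230, 194), (250, 231, 194), (249, 231, 196), (247, 230, 199), (245, 231, 207), (246, 234, 219), (247, 237, 224), (247, 238, 225), (247, 238, 225)]
172 [(253, 231, 174), (253, 233, 175), (253, 233, 177), (251, 230, 181), (248, 229, 194), (247, 233, 214), (247, 237, 223), (248, 238, 226), (248, 238, 225)]
173 [(254, 237, 172), (254, 238, 174), (254, 238, 175), (254, 235, 176), (251, 231, 186), (248, 233, 210), (248, 237, 222), (248, 238, 225), (248, 238, 226)]
174 [(254, 235, 168), (254, 236, 170), (254, 236, 171), (253, 233, 169), (251, 228, 179), (248, 232, 206), (248, 237, 222), (248, 239, 226), (248, 239, 226)]
175 [(249, 218, 150), (250, 219, 151), (250, 220, 152), (248, 217, 153), (245, 218, 170), (245, 228, 203), (247, 236, 222), (248, 239, 226), (248, 239, 226)]
176 [(224, 177, 126), (229, 183, 130), (231, 186, 133), (231, 191, 141), (235, 206, 168), (243, 227, 204), (247, 236, 222), (248, 238, 225), (248, 239, 226)]
```

View pics/g5.png

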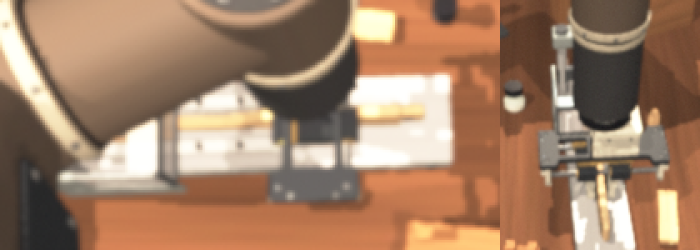

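The handle end is at column 320, as predicted, so the stick isn't slipping and the blank is moving. The search continues.

Call:
jog_arm(
  increments=[
    [[0,0,0],[-0.0005,0,0],0.0],
    [[0,0,0],[-0.0005,0,0],0.0],
    [[0,0,0],[-0.0005,0,0],0.0],
    [[0,0,0],[-0.0005,0,0],0.0],
    [[0,0,0],[-0.0005,0,0],0.0],
    [[0,0,0],[-0.0005,0,0],0.0],
  ],
)

```text
t: 19.28
tool_pos: [0.6012, 0.0973, 0.07]
tcp_rot: [-2.253, 2.189, -0.0]
ft_force: [0.4, -2.9, -0.8]
gripper_width: 0.012
finger_force: 4.5
```

Call:
jog_arm(
  increments=[
    [[0,0,0],[-0.0005,0,0],0.0],
    [[0,0,0],[-0.0005,0,0],0.0],
    [[0,0,0],[-0.0005,0,0],0.0],
    [[0,0,0],[-0.0005,0,0],0.0],
  ],
)

```text
t: 19.62
tool_pos: [0.6011, 0.0993, 0.07]
tcp_rot: [-2.253, 2.189, 0.0]
ft_force: [0.3, -3.0, 0.1]
gripper_width: 0.0122
finger_force: 4.5
```

Call:
jog_arm(
  increments=[
    [[0,0,0],[-0.0005,0,0],0.0],
    [[0,0,0],[-0.0005,0,0],0.0],
    [[0,0,0],[-0.0005,0,0],0.0],
    [[0,0,0],[-0.0005,0,0],0.0],
  ],
)

```text
t: 19.95
tool_pos: [0.6011, 0.1013, 0.07]
tcp_rot: [-2.253, 2.189, -0.0]
ft_force: [-1.1, -2.0, 0.1]
gripper_width: 0.0121
finger_force: 4.5
```

Call:
jog_arm(
  increments=[
    [[0,0,0],[-0.0005,0,0],0.0],
    [[0,0,0],[-0.0005,0,0],0.0],
    [[0,0,0],[-0.0005,0,0],0.0],
    [[0,0,0],[-0.0005,0,0],0.0],
  ],
)

```text
t: 20.28
tool_pos: [0.6011, 0.1033, 0.07]
tcp_rot: [-2.253, 2.189, -0.0]
ft_force: [-0.6, -2.6, -0.4]
gripper_width: 0.0119
finger_force: 4.5
```

Call:
jog_arm(
  increments=[
    [[0,0,0],[-0.0005,0,0],0.0],
    [[0,0,0],[-0.0005,0,0],0.0],
    [[0,0,0],[-0.0005,0,0],0.0],
    [[0,0,0],[-0.0005,0,0],0.0],
  ],
)

```text
t: 20.62
tool_pos: [0.601, 0.1053, 0.0699]
tcp_rot: [2.253, -2.189, 0.0]
ft_force: [-0.6, -2.6, 0.1]
gripper_width: 0.012
finger_force: 4.5
```

```bash
cat >> h.py <<'E'
def slip():
    im=bot.snapshot("top").astype(float); s=bot.get_state(); T=s["tool_pos"]
    h=T-np.array([-.029,.9996,0])*.1013; h[2]=.082; u=proj("top",h); r=int(round(u[1]))
    b=im[r-1:r+2,:,2].mean(0); c0=int(u[0])-8
    for c in range(c0,c0+18):
        if b[c]<198<=b[c+1]: print("edge",c+(198-b[c])/(b[c+1]-b[c]),"pred",u[0],"d",c+(198-b[c])/(b[c+1]-b[c])-u[0]); break
    else: print("no edge",np.round(b[c0:c0+18]))
E
python3 - <<'E'
from h import *
slip(); favg(3)
E
```

```text
edge 314.8958333333333 pred 315.290861918525 d -0.39502858519171014
t 20.8167 F [-0.05 -1.88 -0.36] sd [0.13 0.11 0.19] pos [0.601  0.1054 0.07  ] rot [-2.2534e+00  2.1888e+00  1.0000e-04] tq [-0.62 -0.04  0.04] w 0.012
```

Call:
jog_arm(
  increments=[
    [[0,0,0],[-0.0005,0,0],0.0],
    [[0,0,0],[-0.0005,0,0],0.0],
    [[0,0,0],[-0.0005,0,0],0.0],
    [[0,0,0],[-0.0005,0,0],0.0],
  ],
)

```text
t: 21.15
tool_pos: [0.6009, 0.1073, 0.07]
tcp_rot: [2.253, -2.189, 0.0]
ft_force: [-0.3, -2.2, -1.2]
gripper_width: 0.0122
finger_force: 4.5
```

Call:
jog_arm(
  increments=[
    [[0,0,0],[-0.0005,0,0],0.0],
    [[0,0,0],[-0.0005,0,0],0.0],
    [[0,0,0],[-0.0005,0,0],0.0],
    [[0,0,0],[-0.0005,0,0],0.0],
  ],
)

```text
t: 21.48
tool_pos: [0.6007, 0.1085, 0.07]
tcp_rot: [2.252, -2.188, 0.0]
ft_force: [-0.2, -7.3, 0.6]
gripper_width: 0.0122
finger_force: 4.5
```

The stop is felt: 7.3 N against about 2.5 N of drag.

Run:
```python
from h import *
favg(4); slip()
```

```text
t 21.6833 F [ 0.28 -5.69 -0.06] sd [0.42 0.27 0.26] pos [0.6007 0.1086 0.07  ] rot [ 2.2526e+00 -2.1885e+00  3.0000e-04] tq [-2.03 -0.27 -0.05] w 0.0121
edge 313.7049180327869 pred 313.92064120613713 d -0.21572317335022717
```

Call:
jog_arm(
  increments=[
    [[0,0,0],[0,0,0],0.0],
    [[0,0,0],[0,0,0],0.0],
    [[0,0,0],[-0.0001,0,0],0.0],
  ],
  grip_force=40,
)

```text
t: 21.98
tool_pos: [0.6007, 0.1086, 0.07]
tcp_rot: [2.252, -2.189, 0.0]
ft_force: [0.8, -6.2, 0.7]
gripper_width: 0.012
finger_force: 40.0
```

Run:
```python
from h import *
favg(4)
```

```text
t 22.1833 F [ 0.84 -6.38  0.85] sd [0.26 0.32 0.53] pos [0.6007 0.1086 0.07  ] rot [ 2.2526e+00 -2.1885e+00  4.0000e-04] tq [-2.17 -0.21 -0.02] w 0.0119
```

Call:
jog_arm(
  increments=[
    [[0,0,0],[-0.0001,0,0],0.0],
    [[0,0,0],[0,0,0],0.0],
  ],
)

```text
t: 22.35
tool_pos: [0.6007, 0.1086, 0.07]
tcp_rot: [2.252, -2.188, 0.001]
ft_force: [0.0, -6.6, 0.5]
gripper_width: 0.0116
finger_force: 40.0
```

Run:
```python
from h import *
favg(4)
```

```text
t 22.55 F [ 0.67 -6.78  0.08] sd [0.83 0.6  0.39] pos [0.6007 0.1087 0.07  ] rot [ 2.2524e+00 -2.1885e+00  5.0000e-04] tq [-2.29 -0.23 -0.04] w 0.0118
```

Call:
jog_arm(
  increments=[
    [[0,0,0],[-0.0002,0,0],0.0],
    [[0,0,0],[0,0,0],0.0],
  ],
)

```text
t: 22.72
tool_pos: [0.6007, 0.1087, 0.07]
tcp_rot: [2.252, -2.188, 0.001]
ft_force: [1.2, -8.1, 1.3]
gripper_width: 0.0119
finger_force: 40.0
```

Run:
```python
from h import *
favg(5)
```

```text
t 22.9667 F [ 0.29 -7.17  1.1 ] sd [0.54 0.23 0.13] pos [0.6007 0.1087 0.07  ] rot [ 2.2522e+00 -2.1884e+00  6.0000e-04] tq [-2.5  -0.23 -0.05] w 0.0119
```

Call:
jog_arm(
  increments=[
    [[0,0,0],[-0.00015,0,0],0.0],
    [[0,0,0],[0,0,0],0.0],
  ],
)

```text
t: 23.13
tool_pos: [0.6006, 0.1087, 0.07]
tcp_rot: [2.252, -2.188, 0.001]
ft_force: [0.9, -7.9, 0.9]
gripper_width: 0.0119
finger_force: 40.0
```

Run:
```python
from h import *
favg(5)
```

```text
t 23.3833 F [ 0.7  -7.96  1.13] sd [0.48 0.32 0.52] pos [0.6006 0.1087 0.07  ] rot [ 2.2520e+00 -2.1883e+00  6.0000e-04] tq [-2.81 -0.26 -0.04] w 0.0118
```

Seated: total push 7.9 N, about 5.4 N of it on the stop. Backing the stick straight out and lifting.

Call:
jog_arm(
  increments=[
    [[0,0,0],[0.0005,0,0],0.0],
    [[0,0,0],[0.001,0,0],0.0],
    [[0,0,0],[0.004,0,0],0.0],
    [[0,0,0],[0.01,0,0],0.0],
    [[0,0,0],[0.02,0,0],0.0],
    [[0,0,0],[0.025,0,0],0.0],
    [[0,0,0],[0.025,0,0],0.0],
    [[0,0,0],[0.02,0,0],0.0],
    [[0,0,0],[0.015,0,0],0.0],
    [[0,0,0],[0,0,0],0.0],
  ],
)

```text
t: 24.22
tool_pos: [0.604, -0.0134, 0.0699]
tcp_rot: [2.251, -2.192, -0.0]
ft_force: [0.5, 0.8, 0.2]
gripper_width: 0.0118
finger_force: 40.0
```

Call:
jog_arm(
  increments=[
    [[0,0,0],[0,0,-0.02],0.0],
    [[0,0,0],[0,0,-0.03],0.0],
    [[0,0,0],[0,0,-0.02],0.0],
    [[0,0,0],[0,0,-0.01],0.0],
    [[0,0,0.07],[0,0,0],0.0],
    [[0,0,0.07],[0,0,0],0.0],
    [[0,0,0],[0,0,0],0.0],
    [[0,0,0],[0,0,0],0.0],
  ],
)

```text
t: 24.88
tool_pos: [0.604, -0.0105, 0.1495]
tcp_rot: [2.097, -2.339, -0.001]
ft_force: [-0.5, -0.6, -0.7]
gripper_width: 0.0117
finger_force: 40.0
```

Run:
```python
from h import *
favg(3)
s=bot.get_state(); Rm=R.from_rotvec(s["tcp_rot"]).as_matrix()
print("tool shift to rest",np.round(Rm.T@(np.array([.4681,-.0431,.143])-s["tool_pos"]),4))
R0=R.from_rotvec([-2.095,2.341,0]); print("turn",(R.from_rotvec(s["tcp_rot"]).inv()*R0).as_rotvec())
a=bot.snapshot("top")[130:280,130:430]; b=bot.snapshot("side")[60:260,230:400]
cv2.imwrite("pics/g6.png",np.vstack([cv2.resize(a,(600,300),interpolation=3),np.pad(cv2.resize(b,(255,300),interpolation=3),((0,0),(0,345),(0,0)))])[...,::-1])
```

```text
t 25.0333 F [ 0.28 -0.11 -0.71] sd [0.39 0.23 0.31] pos [ 0.6041 -0.0105  0.1495] rot [ 2.0966e+00 -2.3390e+00 -6.0000e-04] tq [ 0.04 -0.1  -0.03] w 0.0115
tool shift to rest [0.0472 0.1317 0.0066]
turn [ 0.00063814 -0.00018592  0.00159367]
```

View pics/g6.png

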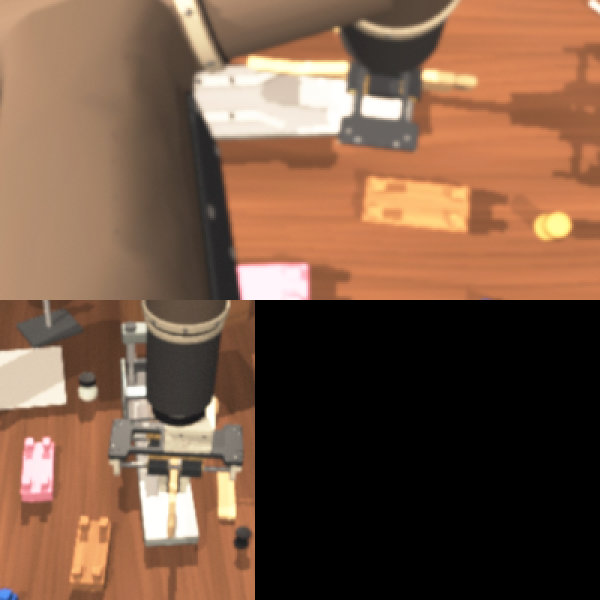

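Call:
jog_arm(
  increments=[
    [[0,0,0],[0.0094,0.0263,0],0.0],
    [[0,0,0],[0.0094,0.0263,0],0.0],
    [[0,0,0],[0.0094,0.0263,0],0.0],
    [[0,0,0],[0.0094,0.0263,0],0.0],
    [[0,0,0],[0.0096,0.0265,0],0.0],
    [[0,0,0],[0,0,0],0.0],
    [[0,0,0],[0,0,0],0.0],
    [[0,0,0],[0,0,0.02],0.0],
    [[0,0,0],[0,0,0.015],0.0],
    [[0,0,0],[0,0,0],0.0],
  ],
)

```text
t: 25.97
tool_pos: [0.4675, -0.043, 0.1127]
tcp_rot: [2.093, -2.339, -0.003]
ft_force: [-1.1, 0.3, -1.5]
gripper_width: 0.0117
finger_force: 40.0
```

Run:
```python
from h import *
favg(4)
s=bot.get_state(); Rm=R.from_rotvec(s["tcp_rot"]).as_matrix()
print("tool shift to rest",np.round(Rm.T@(np.array([.4681,-.0431,.063])-s["tool_pos"]),4))
```

```text
t 26.1667 F [ 0.13 -0.09 -0.15] sd [0.33 0.26 0.39] pos [ 0.4688 -0.0429  0.115 ] rot [-2.0950e+00  2.3402e+00 -1.0000e-03] tq [ 0.11 -0.07  0.02] w 0.0118
tool shift to rest [0.0005 0.0012 0.0527]
```

Call:
jog_arm(
  increments=[
    [[0,0,0],[0,0.0005,0.015],0.0],
    [[0,0,0],[0,0,0.015],0.0],
    [[0,0,0],[0,0,0.01],0.0],
    [[0,0,0],[0,0,0.006],0.0],
    [[0,0,0],[0,0,0.003],0.0],
    [[0,0,0],[0,0,0.002],0.0],
    [[0,0,0],[0,0,0],0.0],
    [[0,0,0],[0,0,0],0.0],
  ],
)

```text
t: 26.83
tool_pos: [0.4682, -0.0428, 0.0645]
tcp_rot: [-2.094, 2.34, -0.001]
ft_force: [-0.2, 0.5, -0.4]
gripper_width: 0.0117
finger_force: 40.0
```

Run:
```python
from h import *
favg(4)
```

```text
t 27.0333 F [ 0.09 -0.16 -0.69] sd [0.28 0.47 0.38] pos [ 0.4681 -0.0428  0.0645] rot [-2.0943e+00  2.3406e+00 -6.0000e-04] tq [ 0.09 -0.05  0.02] w 0.0118
```

Call:
jog_arm(
  increments=[
    [[0,0,0],[0,0,0.0008],0.0],
    [[0,0,0],[0,0,0.0005],0.0],
    [[0,0,0],[0,0,0],0.0],
    [[0,0,0],[0,0,0],0.012],
    [[0,0,0],[0,0,0],0.02],
    [[0,0,0],[0,0,0],0.03],
    [[0,0,0],[0,0,0],0.05],
    [[0,0,0],[0,0,0],0.06],
    [[0,0,0],[0,0,0],0.06],
    [[0,0,0],[0,0,0],0.06],
  ],
  grip_force=5,
)

```text
t: 27.87
tool_pos: [0.4677, -0.0429, 0.0626]
tcp_rot: [2.095, -2.341, -0.0]
ft_force: [0.2, 0.0, -0.8]
gripper_width: 0.0466
finger_force: 0.0
```

Run:
```python
from h import *
favg(2)
```

```text
t 27.9667 F [-0.26  0.05 -0.46] sd [0.11 0.35 0.25] pos [ 0.4677 -0.0429  0.0626] rot [ 2.0948 -2.3412  0.    ] tq [ 0.1  -0.09  0.02] w 0.0545
```

Call:
jog_arm(
  increments=[
    [[0,0,0],[0,0,-0.005],0.06],
    [[0,0,0],[0,0,-0.015],0.06],
    [[0,0,0],[0,0,-0.03],0.06],
    [[0,0,0],[0,0,-0.035],0.06],
    [[0,0,0],[0,0,-0.035],0.06],
    [[0,0,0],[0,0,-0.035],0.06],
    [[0,0,0],[0,0,-0.03],0.06],
    [[0,0,0],[-0.02,0.008,0],0.06],
    [[0,0,0],[-0.0373,0.0139,0],0.06],
    [[0,0,0],[-0.0373,0.0139,0],0.06],
  ],
)

```text
t: 28.8
tool_pos: [0.4422, 0.0555, 0.2488]
tcp_rot: [-2.09, 2.343, -0.0]
ft_force: [1.1, 0.7, -0.6]
gripper_width: 0.0594
finger_force: 0.0
```

Call:
jog_arm(
  increments=[
    [[0,0,0],[-0.0373,0.0139,0],0.06],
    [[0,0,0],[-0.0373,0.0139,0],0.06],
    [[0,0,0],[-0.0373,0.0139,0],0.06],
    [[0,0,0],[-0.0373,0.0139,0],0.06],
    [[0,0,0],[-0.0373,0.0139,0],0.06],
    [[0,0,0],[-0.035,0.0205,0],0.06],
    [[0,0,0],[-0.035,0.0205,0],0.06],
    [[0,0,0],[-0.035,0.0205,0],0.06],
    [[0,0,0],[-0.035,0.0205,0],0.06],
    [[0,0,0],[-0.035,0.0205,0],0.06],
  ],
)

```text
t: 29.63
tool_pos: [0.3104, 0.435, 0.2483]
tcp_rot: [-2.095, 2.34, 0.0]
ft_force: [1.5, 0.7, -0.3]
gripper_width: 0.0599
finger_force: 0.0
```

Call:
jog_arm(
  increments=[
    [[0,0,0],[-0.035,0.0205,0],0.06],
    [[0,0,0],[-0.035,0.0205,0],0.06],
    [[0,0,0],[-0.035,0.0205,0],0.06],
    [[0,0,0],[0,0,0],0.06],
    [[0,0,0],[0,0,0],0.06],
  ],
)

```text
t: 30.05
tool_pos: [0.261, 0.546, 0.2469]
tcp_rot: [2.097, -2.338, 0.001]
ft_force: [0.3, -0.8, -0.1]
gripper_width: 0.0599
finger_force: 0.0
```

Run:
```python
from h import *
favg(2)
a=bot.snapshot("top")[120:270,130:390]; b=bot.snapshot("side")[80:270,230:400]
cv2.imwrite("pics/g7.png",np.hstack([cv2.resize(a,(520,300),interpolation=3),cv2.resize(b,(268,300),interpolation=3)])[...,::-1])
for n in("top","side"):
  for t in("stick",): 
    for d in bot.regions_of(n,t)[:1]: print(n,np.round(d["bbox"]),d["p"])
```

```text
t 30.15 F [ 0.38 -0.52  0.06] sd [0.27 0.12 0.47] pos [0.2619 0.5445 0.2473] rot [ 2.0948e+00 -2.3404e+00  8.0000e-04] tq [ 0.02 -0.08  0.03] w 0.06
top [ 26. 135. 332. 209.] 0.69
side [367. 122. 377. 138.] 0.7
```

View pics/g7.png

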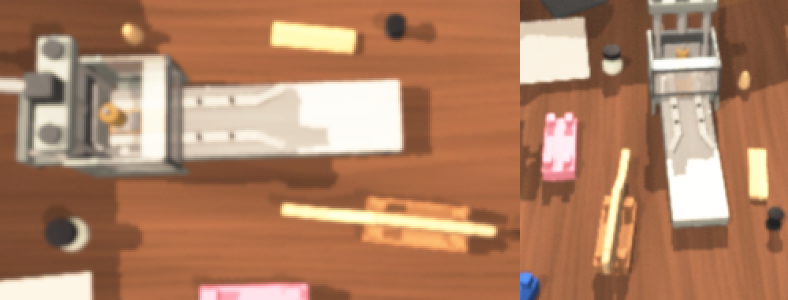

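The last picture shows the stick on edge in the wooden rest (top crop 282–495, row 218). The bed is clear, the blank is under the guard, and the bystanders look unmoved. Handing in.

```bash
python3 -c "
from bench import bot
print(bot.close_job())"
```

```text
the job is handed in; nothing more can be done
None
```

I handed the job in at about 30 s of the 72 s: the blank was pressed against the length stop with about 5.4 N on top of the drag, and the push stick is back on edge in the wooden rest. The stop is hidden from both cameras, so blank contact and stop setting were judged by force alone.

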